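# Feel out the gear play and pin the swing arm in its middle

## Robot

A 6-joint arm with a two-finger parallel gripper is mounted at the origin on the work surface. World frame = base frame: x ahead of the robot, y to its left, z up, the work surface at z = 0. Lengths are in mm, angles in rad, forces in N, time in s.
With the tool pointing down it reaches from about 350 to 975 mm from the base axis. Payload 7.1 kg.
Tool frame: the origin (TCP) lies on the front face of the gripper's body, between the roots of the fingers; the fingertips stand 80 mm ahead of it and the grasp point (between the pads) lies 61 mm ahead of it (env.tips_ahead is the distance from the TCP to the fingertips, in mm); z points along the fingers, y is the line along which they close (so a half turn about z gives the same grasp; the last joint's range is limited). The gripper opens to 88 mm and grips with 3 to 60 N. Pads are 20 mm wide; open, the fingers measure 115 mm over their backs; the gripper's body (75 mm by 178 mm) begins 61 mm behind the grasp point.
Start: joints at [1.137, 0.423, 1.63, -0, 1.089, -0.019], TCP at [251.847, 571.995, 302.675] pointing down, gripper open.
Joint ranges: [-3, 3], [-0.9, 2.11], [0.09, 2.58], [-1.31, 4.45], [0.11, 2.69], [-2.54, 2.54]. Speed limits (rad/s): [2.39, 2.39, 3.01, 3.14, 3.14, 3.14].

## Interface

Orientations are given as a unit quaternion [x, y, z, w].
In Python, from station import env, set_gripper, viewer, workorder gives the robot as it stands. Calls block until the motion is done:
- env.reach(position, orientation): joint-space move of the TCP to a pose.
- env.move_l(position, rot=None, rate=150, f_stop=None): straight line of the TCP; rot=None keeps the orientation; rate is the mean speed in mm/s. With f_stop (N) it stops when the force on the tool has changed by that much, and returns True; else False.
- env.move_joints(angles): joint-space move.
- set_gripper(opening): finger opening in mm; the grip force is fixed at half the most; returns when the fingers have stopped.
- env.hold(seconds).
- env.ik(position, orientation): joint angles nearest the present ones, or None.
- env.read_state(): the state.
- viewer.camera(name): name is "side" or "top" or "wrist"; returns the picture (400x640x3 uint8, blue, green, red); there is no depth.
- viewer.camera_params(name): a dict with "fx", "fy", "cx", "cy" (pixels), "pose" (4x4, takes a point from camera to world coordinates); the wrist camera has in their place "tool_from_camera" (4x4, takes a point from camera to tool coordinates, whose origin is the TCP and whose axes are the flange's). Camera axes: x right, y up, looking along -z (the intrinsics and any distortion apply to the point x, -y, -z); pixel columns grow to the right and rows downward; lengths in mm; the calibration is good to about 2 mm. A picture is of the moment at which its call begins: read the wrist's pose just before it. camera_params takes no time and is no camera call.
A pose or a line that the arm cannot do raises env.IKError and nothing moves.
- workorder.sign_off(): hands the job in; it is judged then, once.
The state is a dict: "time_s": time; "qpos": joint angles; "dq": joint speeds; "tau": joint torques, N m; "tool_pos": TCP position; "orientation": TCP orientation; "force": force on the tool from outside, world axes, zero at the start; "wrist_torque": the same for the moment, N m; "width": finger opening in mm; "grip_force": force on a finger pad.
Only numpy, scipy, OpenCV 4.12 (cv2) and the standard library are available. Lean on these libraries where they do the work, as an engineer would, in place of code of your own. Each camera call takes 0.05 s, during which the arm holds its last target. There are 200 camera calls.

## Task

Check the free play in the gear drive on the bench: with the black knob, rock its swing arm gently to the left (as the robot sees it) until the gear resists, then to the right until it resists, without forcing the gear. Leave the arm in the middle of that free play, then take the red-headed locking pin from its wooden stand and push it down through the arm's hole into the gear until its collar rests on the arm, and let go. Leave the other goods on the bench alone.

Things in the scene. Friction and masses are not known exactly. Their poses are not given: they have to be found in the camera images.
- base: blue bolted-down gear drive: base plate 250 x 200 mm with a low housing at its far side (42 mm high, a black motor 50 mm high at the housing's left end); origin on the table under the arm's pivot; x runs along the plate away from the robot, and the arm points roughly along -x
- pivot (a point): point on the upright axis about which the swing arm turns, at the height of the arm's upper face, 66 mm above the table. Under the arm lies the hidden gear, at an angle that differs each time by up to 7 degrees either way from the base. Its hole, also 85 mm from the pivot, faces the arm's hole only when the arm is in the middle of its free play (to within about 3 mm at the hole)
- swing: the flat aluminium swing arm, 92 mm wide, 8 mm thick, reaching 170 mm from the pivot towards the robot (its -x); its upper face is 66 mm above the table, and only the knob and a 6 mm high pivot cap rise above it. Origin on the pivot axis at table height. It turns loosely (about 0.2 N at the knob) within its free play and stays where it is left
- knob (a point): point on the axis of the round black upright knob near the arm's end, 145 mm from the pivot: diameter 24 mm, from 66 to 114 mm above the table; this point is at 90 mm. The free play at the knob is some 25 to 45 mm to each side of its middle. Beyond it the gear resists springily, about 1 N more for each mm, equally on both sides
- hole (a point): centre of the mouth of the 15 mm through hole in the arm's upper face, 85 mm from the pivot on the line to the knob, 66 mm above the table. The gear's block, with a 14 mm through hole 30 mm deep, lies 4 mm beneath the 8 mm thick arm. A pin that misses the gear's hole stops with its collar about 24 mm too high
- wheel (a joint): how far the gear is wound up by the arm, rad: 0 when nothing presses on it, positive when the knob is pushed left against resistance, negative to the right; 0.01 rad is about 1.4 N at the knob. Forcing it beyond 0.1 rad either way (about 14 N at the knob) harms it
- stand: fixed wooden block 64 x 64 x 50 mm high with an upright 15 mm hole in its middle that holds the pin; origin at the centre of its underside
- pin: locking pin of 70 g, upright, origin at its lower tip, z up along it: blunt tip with a 1.5 mm chamfer, steel shank of 11 mm diameter to 36 mm, a collar of 23 mm diameter from 36 to 41 mm, and a round red head of 18 mm diameter from 41 to 85 mm to hold it by. At first it stands in the stand, its collar on the stand's top
- collar (a point): point on the pin's axis at the underside of the collar, 36 mm above the tip
- head (a point): point on the pin's axis in the middle of its red head, 64 mm above the tip
- sheep: loose white ceramic sheep, about 80 x 120 x 100 mm high; origin under its middle; leave it alone
- candlestick: loose brass candlestick, 72 mm wide at the foot, 130 mm high; leave it alone
- mug: loose blue mug, 76 mm wide, 90 mm high; leave it alone
- jar: loose amber jar, 70 mm wide, 90 mm high; leave it alone
- spray_blue: loose spray bottle with a blue head, 70 mm wide, 190 mm high; leave it alone
- spray_green: loose green spray bottle with a red head, 70 mm wide, 190 mm high; leave it alone
- wrench: loose open-ended wrench lying flat to the right of the gear drive, about 180 mm long; leave it alone

How it is judged:
By the outcome, as a careful person would: the job done as asked, in the order asked, and still so for the second after the job is handed in, with the robot touching nothing.
It also fails if it takes over 64 s, if anything falls off the work surface, if the arm or the gripper's body presses on something with over 40 N, if the wrist force passes 120 N, or if a joint passes its speed limit or range.

## Working session

There is one attempt and no reset: what is moved stays moved. The work goes in short steps, each a Python script; the robot and the scene stay as the last script left them, time stands still between calls to the robot, and variables do not carry over. Pictures are saved under pics/ and viewed, at most 10 in all, crops included, and the job is handed in when it is done.

```bash
mkdir -p pics; ls; python3 - <<'E'
from station import env, viewer
import cv2, numpy as np
for n in ("top","side"):
    cv2.imwrite(f"pics/{n}0.png", viewer.camera(n)); p=viewer.camera_params(n); print(n,{k:(np.round(v,3).tolist()) for k,v in p.items()})
print({k:np.round(v,3).tolist() for k,v in viewer.camera_params("wrist").items()})
print(env.read_state())
E
```

```text
pics
top {'fx': 427.027, 'fy': 427.027, 'cx': 319.328, 'cy': 199.2, 'pose': [[0.005, 0.992, -0.129, 394.771], [-1.0, 0.005, 0.004, -11.199], [0.005, 0.129, 0.992, 1311.643], [0.0, 0.0, 0.0, 1.0]]}
side {'fx': 465.633, 'fy': 465.633, 'cx': 320.982, 'cy': 202.183, 'pose': [[0.966, 0.13, -0.222, 219.297], [-0.257, 0.501, -0.826, -1239.49], [0.004, 0.856, 0.518, 854.154], [0.0, 0.0, 0.0, 1.0]]}
{'fx': 326.074, 'fy': 326.074, 'cx': 319.534, 'cy': 198.792, 'tool_from_camera': [[-0.001, 0.954, 0.298, 81.031], [1.0, 0.001, -0.0, -0.391], [-0.0, 0.298, -0.954, -82.358], [0.0, 0.0, 0.0, 1.0]]}
{'time_s': 0.1, 'qpos': array([ 1.13701645e+00,  4.23745374e-01,  1.63062568e+00,  2.06190946e-05,
        1.08862854e+00, -1.90285658e-02]), 'dq': array([-0.00106901, -0.00112703, -0.00189038, -0.00088492,  0.00014736,
        0.00011903]), 'tau': array([ 1.71332663e-04, -5.45616317e+01, -2.74328274e+01,  6.45656465e-02,
        1.87725556e-02,  2.44051785e-05]), 'tool_pos': array([251.66875296, 571.64460441, 301.98650422]), 'orientation': array([ 2.05897126e-01,  9.78573389e-01, -6.83464046e-04, -1.66808351e-04]), 'force': array([ 0.21437484, -0.44203917, -0.1866898 ]), 'wrist_torque': array([ 0.03883142,  0.00702957, -0.03860924]), 'grip_force': 0.0, 'width': 88.21620567641345}
```

View pics/top0.png

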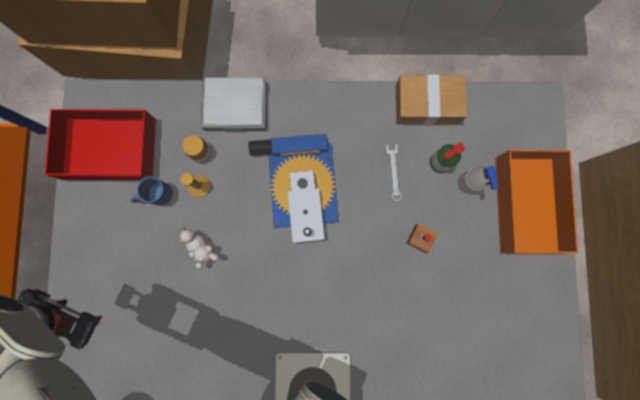

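View pics/side0.png

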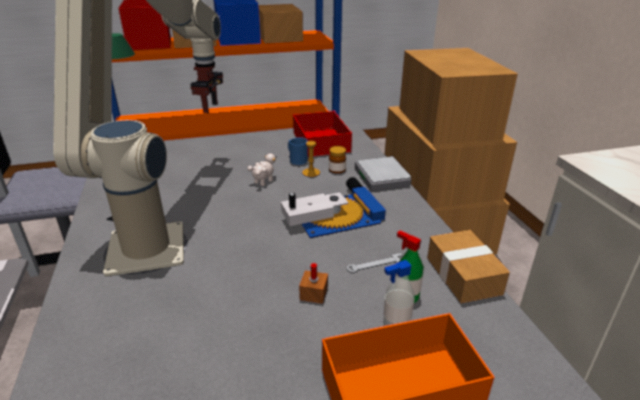

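```bash
cat > h.py <<'E'
from station import env, set_gripper, viewer, workorder
import numpy as np, cv2
from scipy.spatial.transform import Rotation as R
def down(psi):  # tool z down, tool x at world angle psi
    c,s=np.cos(psi),np.sin(psi)
    return R.from_matrix(np.array([[c,s,0],[s,-c,0],[0,0,-1]])).as_quat()
def pose(name,st=None):
    p=viewer.camera_params(name)
    if name!="wrist": return p,np.array(p["pose"])
    T=np.eye(4);T[:3,:3]=R.from_quat(st["orientation"]).as_matrix();T[:3,3]=st["tool_pos"]
    return p,T@np.array(p["tool_from_camera"])
def ray(name,u,v,st=None):
    p,T=pose(name,st)
    d=T[:3,:3]@np.array([(u-p["cx"])/p["fx"],-(v-p["cy"])/p["fy"],-1])
    return T[:3,3],d
def onplane(name,u,v,z,st=None):
    o,d=ray(name,u,v,st); return o+d*(z-o[2])/d[2]
E
python3 - <<'E'
from h import *
print({k:v for k,v in viewer.camera_params("wrist").items() if k not in("tool_from_camera",)}.keys())
for n,u,v,z in (("pivot",302,183,72),("hole",305,211,66),("knob",308,231,114),("pin",427.5,238,99)):
    print(n,onplane("top",u,v,z).round(1))
P=onplane("top",305,211,66)
st=env.read_state()
for psi in (0,np.pi):
    try: print(psi,env.ik([P[0]-40*np.cos(psi),P[1],330],down(psi)))
    except Exception as e: print(e)
E
```

```text
dict_keys(['fx', 'fy', 'cx', 'cy'])
pivot [603.8  34.6  72. ]
hole [521.7  25.2  66. ]
knob [460.6  14.9 114. ]
pin [ 443.4 -323.5   99. ]
0 [ 2.76589481e-02  1.76836941e-01  1.91103662e+00 -4.44089210e-16
  1.05371909e+00  1.59845527e+00]
3.141592653589793 [ 2.37236621e-02  3.00025422e-01  1.74581676e+00 -4.44089210e-16
  1.09575047e+00 -1.54707266e+00]
```

```bash
python3 - <<'E'
from h import *
env.reach([540,25,330],down(np.pi)); 
st=env.read_state(); im=viewer.camera("wrist"); cv2.imwrite("pics/w1.png",im)
import pickle; pickle.dump(st,open("w1.pkl","wb")); print(st["time_s"],st["tool_pos"],st["force"])
E
```

```text
2.3167 [540.04451148  25.62502061 329.99127467] [-0.37425194  0.3690153  -0.27304321]
```

View pics/w1.png

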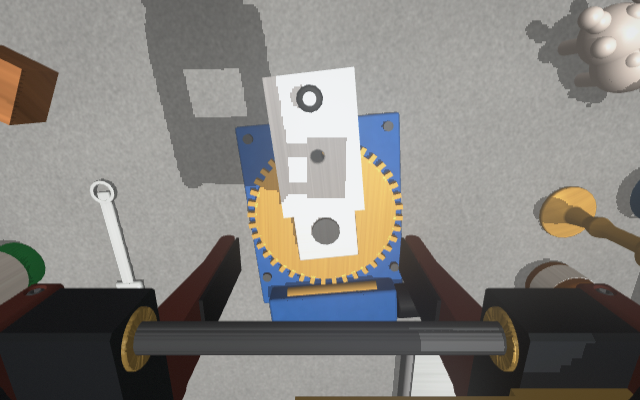

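The wrist view shows the knob's top ring at (309,98), the arm's hole at (317,156) and the pivot cap at (326,231).

```bash
python3 - <<'E'
from h import *
import pickle; st=pickle.load(open("w1.pkl","rb")); im=cv2.imread("pics/w1.png"); g=cv2.cvtColor(im,cv2.COLOR_BGR2GRAY)
out={}
for n,(u,v),r,z,t in (("pivot",(326,231),22,72,120),("hole",(317,156),12,66,105),("knob",(309,98),20,114,110)):
    m=np.zeros_like(g); cv2.circle(m,(u,v),r,255,-1); k=((g<t)*m).astype(np.uint8)
    c=max(cv2.findContours(k,cv2.RETR_EXTERNAL,cv2.CHAIN_APPROX_NONE)[0],key=cv2.contourArea)
    (a,b),rr=cv2.minEnclosingCircle(c); p=onplane("wrist",a,b,z,st); out[n]=p
    print(n,a,b,rr, p.round(1), "diam", np.linalg.norm(onplane("wrist",a+2*rr,b,z,st)-p).round(1))
d=lambda a,b:np.linalg.norm((out[a]-out[b])[:2])
print(d("pivot","hole"),d("pivot","knob"),d("hole","knob"))
E
```

```text
pivot 325.0 223.0 11.04546070098877 [593.6  31.   72. ] diam 24.7
hole 317.0199890136719 156.4199981689453 6.185312271118164 [519.6  22.2  66. ] diam 13.2
knob 309.0 98.0 13.601571083068848 [459.8  15.6 114. ] diam 23.8
74.52828246870565 134.7395398793369 60.21274597340604
```

```bash
cat > rock.py <<'E'
from h import *
PV=np.array([603.6,32.]); Z=152.
def tp(a,z=Z,r=145): return [PV[0]-r*np.cos(a),PV[1]+r*np.sin(a),z]
def ang(st):
    d=st["tool_pos"][:2]-PV; return np.arctan2(d[1],-d[0])
def ft(st,a):  return st["force"][:2]@np.array([np.sin(a),np.cos(a)])  # tangential, + = left
def frad(st,a): return st["force"][:2]@np.array([-np.cos(a),np.sin(a)])
E
python3 - <<'E'
from rock import *
a0=np.arctan2(15.6-32,603.6-459.8)
set_gripper(48)
env.reach(tp(a0,230),down(np.pi-a0)); print(env.move_l(tp(a0),rate=90,f_stop=8))
set_gripper(27)
st=env.read_state(); print(st["time_s"],st["tool_pos"],st["force"],st["width"],st["grip_force"],a0)
f0=ft(st,a0); a=a0
for i in range(14):
    a+=0.05
    hit=env.move_l(tp(a),rot=down(np.pi-a),rate=35,f_stop=3); st=env.read_state()
    print(round(ang(st),4),round(ft(st,a)-f0,2),round(frad(st,a),2),hit,round(st["time_s"],2))
    if hit or ft(st,a)-f0<-2.5: break
E
```

```text
False
5.275 [459.5362706   15.5409523  152.06352548] [ 0.15362754 -0.49132289 -0.00386023] 27.02241979127327 0.0 -0.11355664842212908
-0.0631 0.43 0.74 False 5.63
-0.0139 0.58 0.27 False 5.99
0.0359 -0.29 0.98 False 6.35
0.0859 1.05 -0.49 False 6.71
0.1358 0.55 0.23 False 7.07
0.1858 0.67 -0.2 False 7.42
0.2358 0.07 0.17 False 7.78
0.2847 -1.75 0.65 False 8.14
0.3067 -3.95 -0.53 True 8.35
```

```bash
python3 - <<'E'
from rock import *
def avg(a):
    F=[]; 
    for _ in range(8): env.hold(0.04); F.append(ft(env.read_state(),a))
    return np.mean(F)
a=ang(env.read_state()); print("L",a,avg(a))
f0=None
for a in np.r_[0.2,0.1,0.0,np.arange(-0.05,-0.6,-0.05)]:
    hit=env.move_l(tp(a),rot=down(np.pi-a),rate=50 if a>-.01 else 35,f_stop=6 if a>.15 else 3); st=env.read_state()
    if a==0.1: f0=ft(st,a)
    print(round(ang(st),4),round(ft(st,a),2),hit,round(st["time_s"],2))
    if a<.15 and (hit or ft(st,a)>2.5): break
a=ang(env.read_state()); print("R",a,avg(a),env.read_state()["time_s"])
E
```

```text
L 0.30668052336835544 -3.93686204637898
0.2007 -0.24 False 9.14
0.1016 0.76 False 9.58
0.0016 0.39 False 10.03
-0.0488 0.24 False 10.38
-0.0992 0.38 False 10.74
-0.1493 -0.08 False 11.1
-0.1993 -0.1 False 11.46
-0.2477 4.01 False 11.82
R -0.24771046757574622 3.3011587402156746 12.15
```

```bash
python3 - <<'E'
from rock import *
import pickle
a=0.0273
for b in (-0.15,-0.05,a): env.move_l(tp(b),rot=down(np.pi-b),rate=60)
env.hold(0.2); set_gripper(24.3); st=env.read_state(); print("mid",ang(st),ft(st,a),st["width"],st["grip_force"])
env.hold(0.2); set_gripper(48)
env.move_l(tp(a,235),rate=120)
env.reach([540,25,310],down(np.pi)); env.hold(0.15)
st=env.read_state(); im=viewer.camera("wrist"); cv2.imwrite("pics/w2.png",im); pickle.dump(st,open("w2.pkl","wb"))
psi=np.pi-0.63
P=np.array([443.4,-323.5]); t=P-np.array([np.cos(psi),np.sin(psi)])*10
env.reach([*t,300],down(psi)); env.hold(0.15)
st=env.read_state(); im2=viewer.camera("wrist"); cv2.imwrite("pics/w3.png",im2); pickle.dump(st,open("w3.pkl","wb"))
cv2.imwrite("pics/w23.png",cv2.resize(np.vstack([im[:300],im2[:300]]),(640,600))); print(st["time_s"])
E
```

```text
mid 0.026812709960752034 -0.3899616520240289 24.246243727441012 0.08351582335308194
17.6
```

View pics/w23.png

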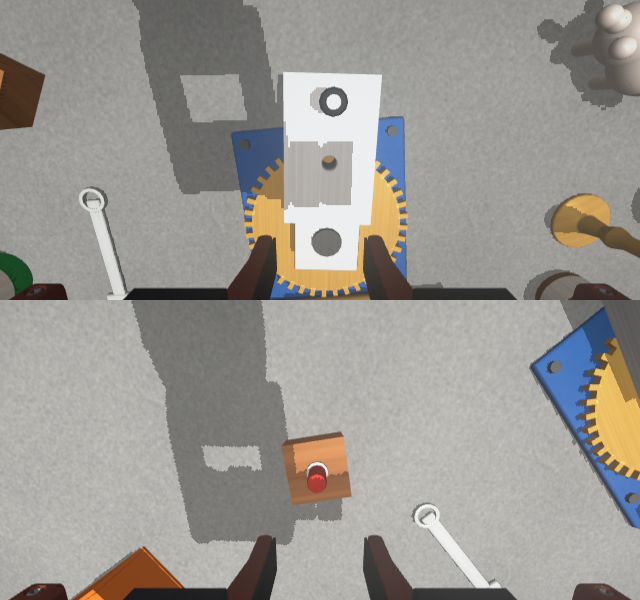

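The upper half shows the knob at (334,101), the hole at (329,163) and the pivot at (326,242). In the lower half the pin's red head is at about (317,181), leaning downwards in the picture.

```bash
python3 - <<'E'
from h import *
import pickle
st=pickle.load(open("w2.pkl","rb")); im=cv2.imread("pics/w2.png"); g=cv2.cvtColor(im,cv2.COLOR_BGR2GRAY)
o={}
for n,(u,v),r,z,t in (("pivot",(326,242),19,72,100),("hole",(329,163),9,66,115),("knob",(334,101),18,114,110)):
    m=np.zeros_like(g); cv2.circle(m,(u,v),r,1,-1); k=((g<t)*m).astype(np.uint8)
    if n=="hole": k=m*((g<110)|(im[...,2].astype(int)-im[...,0]>25)).astype(np.uint8)
    c=max(cv2.findContours(k,cv2.RETR_EXTERNAL,cv2.CHAIN_APPROX_NONE)[0],key=cv2.contourArea)
    (a,b),rr=cv2.minEnclosingCircle(c); p=o[n]=onplane("wrist",a,b,z,st)
    print(n,a,b,rr,p.round(1),np.linalg.norm(onplane("wrist",a+2*rr,b,z,st)-p).round(1))
print(np.linalg.norm((o["pivot"]-o["hole"])[:2]),np.linalg.norm((o["knob"]-o["hole"])[:2]))
PV=np.array([603.6,32.]);a=.0268;print("pred hole",PV+85*np.array([-np.cos(a),np.sin(a)]),"knob",PV+145*np.array([-np.cos(a),np.sin(a)]))
st=pickle.load(open("w3.pkl","rb")); im=cv2.imread("pics/w3.png"); h=cv2.cvtColor(im,cv2.COLOR_BGR2HSV)
k=(((h[...,0]<5)|(h[...,0]>174))&(h[...,1]>150)&(h[...,2]>60)).astype(np.uint8); k[:140]=0;k[220:]=0;k[:,:295]=0;k[:,345:]=0
c=max(cv2.findContours(k,cv2.RETR_EXTERNAL,cv2.CHAIN_APPROX_NONE)[0],key=cv2.contourArea); x,y,w,hh=cv2.boundingRect(c); print(x,y,w,hh)
# far (lower) end of the head is its top disc, of diameter ~w
u,v=x+(w-1)/2,y+hh-1-(w-1)/2*0.97
p=onplane("wrist",u,v,99,st); print(u,v,p.round(1),"w mm",np.linalg.norm(onplane("wrist",u+w,v,99,st)-p))
cv2.imwrite("pics/c.png",cv2.resize(np.hstack([im[140:220,277:357],cv2.imread("pics/w2.png")[123:203,289:369]]),None,fx=5,fy=5,interpolation=0))
E
```

```text
pivot 320.0 232.0 6.708303928375244 [591.6  25.6  72. ] 14.2
hole 328.723876953125 162.08209228515625 6.992167949676514 [518.2  34.4  66. ] 14.1
knob 333.5 101.5 14.57748031616211 [459.4  36.5 114. ] 23.7
73.97324105533754 58.8516051405002
pred hole [518.63052337  34.27772732] knob [458.65206928  35.88553484]
307 174 19 19
316.0 183.27 [ 444.6 -326.9   99. ] w mm 17.047163001462298
```

View pics/c.png

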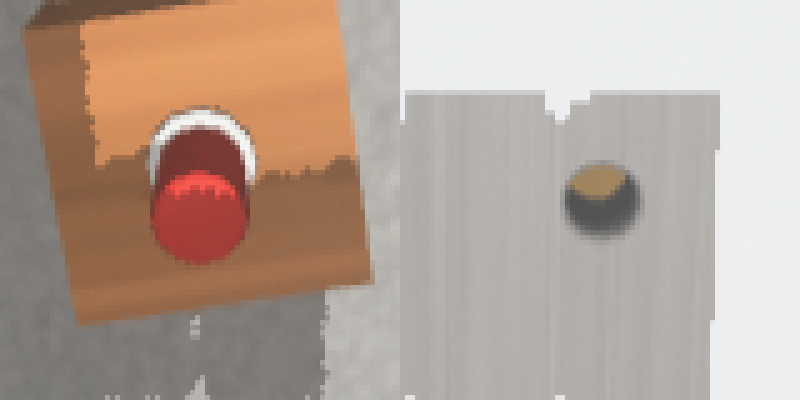

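```bash
python3 - <<'E'
from h import *
import pickle
psi=np.pi-0.63; P=[444.6,-326.7]
env.reach([*P,230],down(psi)); print(env.move_l([*P,141],rate=90,f_stop=10))
set_gripper(14); env.hold(0.2); st=env.read_state(); print(st["tool_pos"],st["width"],st["grip_force"],st["force"])
env.move_l([*P,280],rate=120)
a=.0268; H=[518.9,34.2]
env.reach([*H,280],down(np.pi-a)); env.hold(0.2)
env.move_l([*H,215],rate=100); env.hold(0.2)   # tip at 88
st=env.read_state(); print(st["tool_pos"],st["width"],st["force"],st["time_s"])
pickle.dump(st,open("w4.pkl","wb")); w=viewer.camera("wrist"); cv2.imwrite("pics/w4.png",w)
cv2.imwrite("pics/s4.png",viewer.camera("side")); s=cv2.imread("pics/s4.png")
cv2.imwrite("pics/c4.png",np.hstack([cv2.resize(w[60:360,170:470],(400,400)),cv2.resize(s[140:260,250:370],(400,400))]))
E
```

```text
False
[ 444.65894404 -326.74316167  141.1464848 ] 17.441613512256403 30.000168085098267 [0.06345327 1.05013723 2.91919475]
[519.27604295  34.21748381 215.685255  ] 17.44559512648557 [ 0.69202076 -0.25622982 -0.40192076] 23.8417
```

View pics/c4.png

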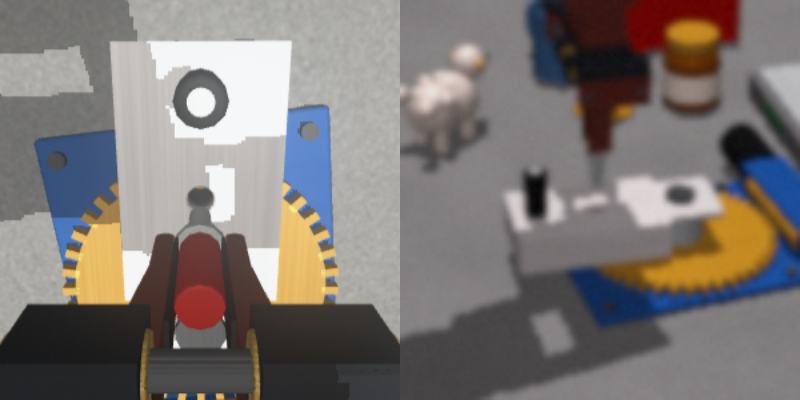

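The pin hangs upright between the fingers just over the hole, with the head's top at about wrist pixel (320,290).

```bash
python3 - <<'E'
from h import *
import pickle
st=pickle.load(open("w4.pkl","rb")); im=cv2.imread("pics/w4.png"); 
print("head",onplane("wrist",320,290,173.5,st)) 
H=[518.9,34.2]
hit=env.move_l([*H,170],rate=30,f_stop=8); s=env.read_state(); print(hit,s["tool_pos"],s["force"])
E
```

```text
head [518.90883513  33.59216463 173.5       ]
False [519.00270545  34.2154204  170.16815107] [-0.75467813  0.74192843 -1.64467395]
```

```bash
python3 - <<'E'
from h import *
hit=env.move_l([518.9,34.2,154.5],rate=20,f_stop=8); s=env.read_state(); print(hit,s["tool_pos"],s["force"])
set_gripper(40); env.hold(0.2); env.move_l([518.9,34.2,260],rate=120); env.hold(0.2)
s=env.read_state(); w=viewer.camera("wrist"); sd=viewer.camera("side"); print(s["tool_pos"],s["time_s"])
cv2.imwrite("pics/c5.png",np.hstack([cv2.resize(w[30:330,170:470],(400,400)),cv2.resize(sd[140:260,250:370],(400,400))]))
E
```

```text
True [518.8066937   34.18197568 157.0412691 ] [-1.27798443  1.02815907  6.65526018]
[518.57697591  34.17551764 259.24437421] 28.1917
```

View pics/c5.png

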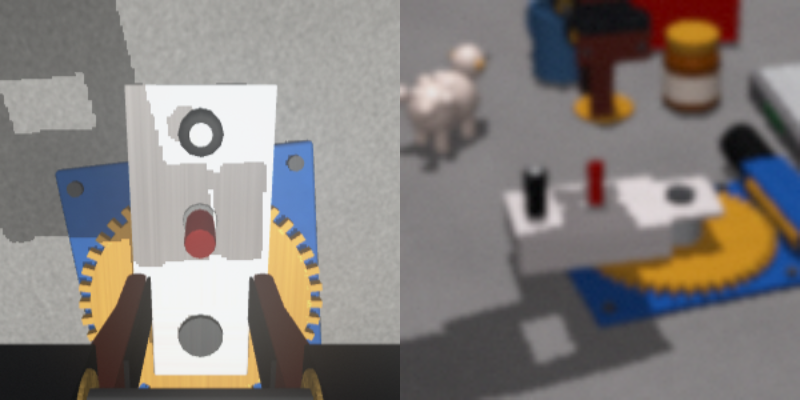

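The pin stands upright with its collar on the arm (contact at tool height 157, as expected for full depth), and the gripper is clear.

```bash
python3 -c "
from h import *
print(workorder.sign_off())"
```

```text
the job is handed in; nothing more can be done
None
```

I rocked the arm left and then right until the gear resisted (about 4 N each way), left it in the middle, pushed the pin in until its collar rested on the arm, let go and handed the job in at about 28 s; no verdict was returned.

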